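# Nest the press sleeves in their cup

## Task

The bushing-press job is finished, so nest the steel press set for storage, largest first: stand the wider open sleeve inside the low cup, then stand the slim open sleeve inside the wider one. Each must stand upright on the cup's floor, and the cup stays upright where it is.

Things in the scene. Friction and masses are not known exactly. Their poses are not given: they have to be found in the camera images.
- cup: Low round plain-steel press cup, open at the top: 94 mm outside diameter, 86 mm inside, 38 mm tall, floor 6 mm thick. Stands on the bench and is not picked up. Origin at the centre of its underside, z up its axis.
- mid_centre (a point): Wider steel sleeve, a plain tube open at both ends and standing on end: 62 mm outside diameter, 56 mm inside, 70 mm long. The point is its centre, on the axis half-way up (35 mm from either end); z along the axis. Once nested its top stands 76 mm above the cup's underside. Mass 0.2 to 0.4 kg.
- slim_centre (a point): Slim steel sleeve, a plain tube open at both ends and standing on end: 36 mm outside diameter, 30 mm inside, 108 mm long. The point is its centre, on the axis half-way up (54 mm from either end); z along the axis. Once nested its top stands 114 mm above the cup's underside. Mass 0.2 to 0.35 kg. The solid stepped steel slug (44 mm wide, 62 mm tall) and the flat steel bearing ring (66 mm wide, 20 mm tall) nearby are not part of the set.
There are look-alikes about, which are no part of the job. Leave any turquoise look-alike of the part that bears mid_centre alone.

How it is judged:
By the outcome, as a careful person would: the job done as asked, in the order asked, and still so for the second after the job is handed in, with the robot touching nothing.
It also fails if it takes over 56 s, if anything falls off the work surface, if the arm or the gripper's body presses on something with over 40 N, if the wrist force passes 120 N, or if a joint passes its speed limit or range.

## Robot

A 6-joint arm with a two-finger parallel gripper is mounted at the origin on the work surface. World frame = base frame: x ahead of the robot, y to its left, z up, the work surface at z = 0. Lengths are in m, angles in rad, forces in N, time in s.
With the tool pointing down it reaches from about 0.25 to 0.8 m from the base axis. Payload 8.5 kg.
Tool frame: the origin (TCP) lies between the finger pads; the fingertips stand 17 mm ahead of it and the grasp point (between the pads) lies 2 mm behind it; y points along the fingers, z is the direction in which the jaws open and shut, and the axes are right-handed (so a half turn about y gives the same grasp; the last joint's range is limited). The gripper opens to 85 mm and grips with 20 to 120 N. Pads are 22 mm wide; open, the fingers measure 114 mm over their backs; the gripper's body (76 mm by 85 mm) begins 54 mm behind the grasp point. The pads swing forward as they close: fully open they stand 13 mm farther back than shut.
Start: joints at [0, 0.238, -0.013, 1.319, 0, 1.571], TCP at [0.525, -0, 0.248] pointing down, gripper open.
Joint ranges: [-2.66, 2.66], [-1.03, 1.9], [-1.14, 1.46], [-1.82, 2.27], [-1.45, 1.34], [-3.14, 3.14]. Speed limits (rad/s): [2.22, 2.22, 2.79, 3.14, 3.14, 3.14].

## Interface

Orientations are given as [roll, pitch, yaw] about the fixed x, y, z axes, in that order (R = Rz(yaw) Ry(pitch) Rx(roll)).
In Python, from cell import * gives the robot as it stands.
- The arm moves only by the tool drive_tool, never from a script. Its argument "rows" is a list of rows, each a list of 3 entries, a list of its own where there are three numbers: the shift along the tool's x, y, z in units of 30 mm (1.0 is 30 mm), then the turn, a rotation vector about the tool's x, y, z in units of 5 degrees (1.0 is 5 degrees), then the gripper's target within -1 to 1 (fully open at 1, half-way at 0, shut at -1). A call has 1 to 12 rows; each row is the pose to reach, as a shift and turn from the pose commanded when the call began, along the tool's axes at that moment; what a row does not reach only later rows make up. A row lasts 1/12 s, in which the tool goes at most 41.7 mm and 7.16 degrees, less where a joint would pass 70% of its speed; a pose out of reach is approached as far as the arm can. A call with a gripper value outside its range is refused whole. The fingers move at their own pace and stop on an object; the grip force is fixed at half the most. Time passes only in rows, so rows that repeat a pose let the fingers close. It gives the time, the measured TCP pose, the force and the opening at its end, in the units of the state.
- read_state(): the state, without advancing time (a new reading comes with each control period).
- snapshot(name): name is "scene" or "side" or "wrist"; returns a dict with "pixels" (480x640x3 uint8, red, green, blue), "intrinsics" (3x3 intrinsics, pixels), "extrinsics" (4x4, takes a point from camera to world coordinates). Camera axes: x right, y down, z forward; pixel columns grow to the right and rows downward; lengths in m; the calibration is good to about 2 mm. The wrist camera is an equidistant fisheye: a pixel r from the principal point sees the ray r / f radians off the axis. A picture is of the moment at which its call begins. There is no depth.
- hand_in(): hands the job in, once; it reports no verdict.
The state is a dict: "time_s": time; "qpos": joint angles; "qd": joint speeds; "joint_efforts": joint torques, N m; "position": TCP position; "ee_rot": TCP orientation; "wrist_force": force on the tool from outside, world axes, zero at the start; "ft_torque": the same for the moment, N m; "width": opening from 0.0 (shut) to 1.0 (fully open).
Only numpy, scipy, OpenCV 4.12 (cv2) and the standard library are available. Lean on these libraries where they do the work, as an engineer would, in place of code of your own. Each camera call takes 0.05 s, during which the arm holds its last target.

## Working session

There is one attempt and no reset: what is moved stays moved. The work goes in short steps, Python scripts to look and compute and a tool call to move; the robot and the scene stay as the last step left them, time stands still between calls to the robot, and variables do not carry over. Pictures are saved under pics/ and viewed, and the job is handed in when it is done.

Besides the shell and the picture viewer there is one more tool, called after "Emit:" by a JSON object that holds its "api" and its "payload", one argument or row to a line. drive_tool: Moves the arm, as the interface text tells. Its arguments: {"type":"object","properties":{"rows":{"type":"array"}},"required":["rows"]}

```bash
mkdir -p pics; ls
python3 - <<'E'
from cell import *
import cv2,numpy as np
s=read_state()
print({k:np.round(v,3).tolist() for k,v in s.items()})
for n in ["scene","side","wrist"]:
    p=snapshot(n); cv2.imwrite(f"pics/{n}0.png",p["pixels"][:,:,::-1]); print(n,np.round(p["intrinsics"],1).tolist(),np.round(p["extrinsics"],4).tolist())
E
```

```text
pics
{'time_s': 0.0, 'qpos': [0.0, 0.239, -0.014, 1.319, 0.0, 1.571], 'qd': [0.001, -0.001, -0.002, -0.001, -0.001, -0.001], 'joint_efforts': [0.001, -53.879, 34.644, 0.018, 0.0, 0.0], 'position': [0.525, 0.0, 0.248], 'ee_rot': [-1.572, 0.0, -1.571], 'wrist_force': [-0.161, 0.264, 0.308], 'ft_torque': [0.043, 0.006, 0.012], 'width': 1.002}
scene [[528.0, 0.0, 317.3], [0.0, 528.0, 241.2], [0.0, 0.0, 1.0]] [[0.0299, 0.7995, -0.5999, 1.1987], [0.9996, -0.0241, 0.0177, -0.0005], [-0.0003, -0.6002, -0.7999, 0.8576], [0.0, 0.0, 0.0, 1.0]]
side [[585.1, 0.0, 309.9], [0.0, 585.1, 233.0], [0.0, 0.0, 1.0]] [[-0.8798, -0.3002, 0.3686, 0.134], [-0.4753, 0.5737, -0.667, 0.8051], [-0.0113, -0.7621, -0.6474, 0.8297], [0.0, 0.0, 0.0, 1.0]]
wrist [[371.6, 0.0, 320.9], [0.0, 371.6, 240.4], [0.0, 0.0, 1.0]] [[1.0, -0.0008, -0.0002, 0.5244], [-0.0009, -0.9508, -0.3098, 0.0792], [0.0001, 0.3098, -0.9508, 0.3732], [0.0, 0.0, 0.0, 1.0]]
```

View pics/scene0.png

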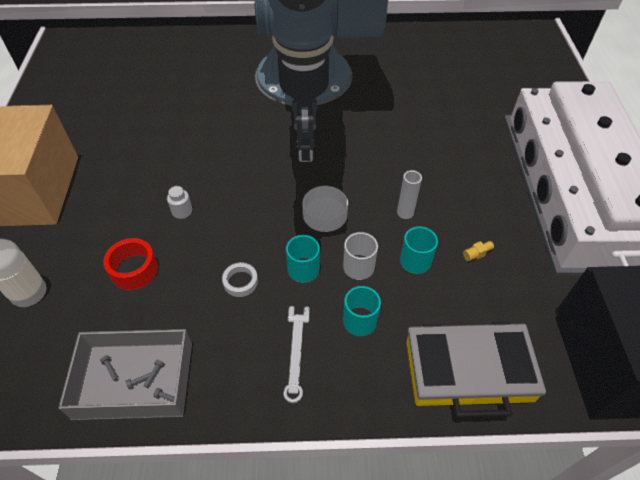

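View pics/side0.png

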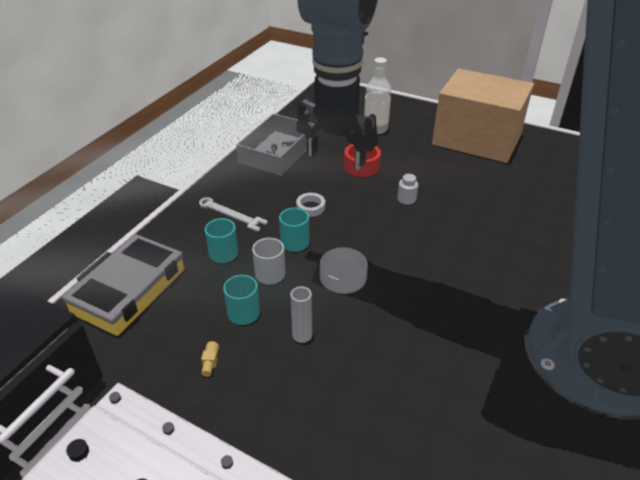

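View pics/wrist0.png

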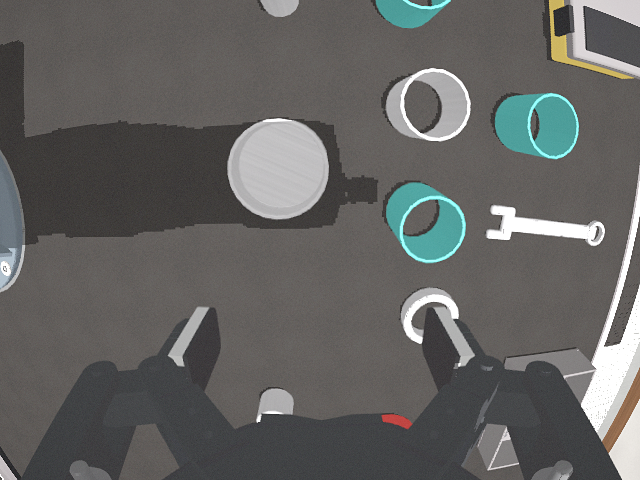

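The steel mid sleeve looks to be at scene (360,255). Its turquoise look-alikes are at (303,258), (419,250) and (361,310). The cup is at (325,208) and the slim sleeve at (409,195), which leaves the stepped slug at (179,202) and the ring at (240,279). I'll confirm with enlarged crops.

Run:
```python
import cv2,numpy as np
a=cv2.imread("pics/scene0.png")[160:340,270:450]
b=cv2.imread("pics/side0.png")[200:360,190:380]
w=cv2.imread("pics/wrist0.png")[0:280,200:600]
cv2.imwrite("pics/c1.png",np.hstack([cv2.resize(a,(400,400),interpolation=2),cv2.resize(b,(400,400),interpolation=2)]))
cv2.imwrite("pics/c2.png",cv2.resize(w,(800,560),interpolation=2))
```

```text
(no output)
```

View pics/c1.png

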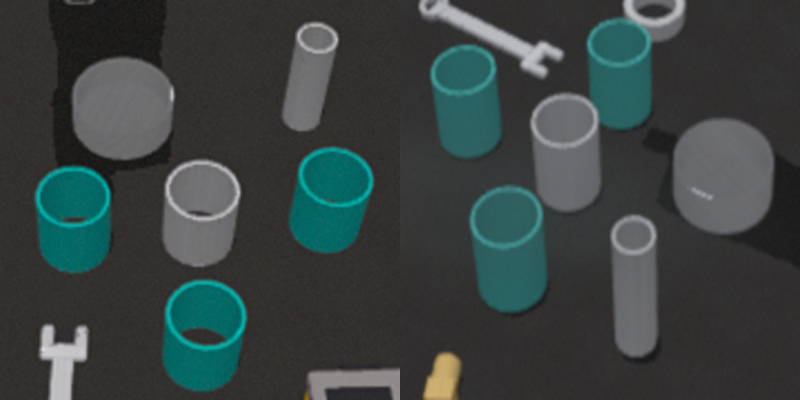

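View pics/c2.png

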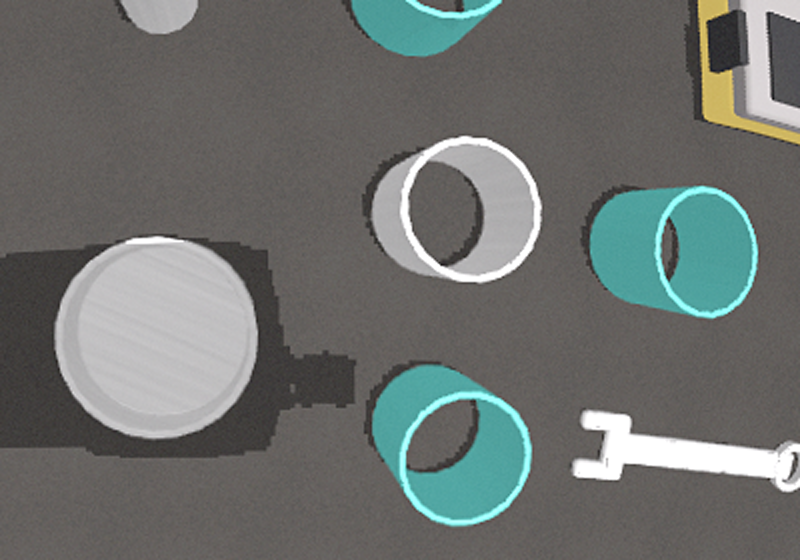

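```bash
cat > h.py <<'E'
from cell import *
import cv2,numpy as np
from scipy.optimize import least_squares
def rays(p,uv,fish):
    K=p["intrinsics"];E=p["extrinsics"]; uv=np.asarray(uv,float).reshape(-1,2)
    d=(uv-[K[0,2],K[1,2]])/[K[0,0],K[1,1]]
    if fish:
        t=np.linalg.norm(d,axis=1)+1e-9; v=np.c_[d/t[:,None]*np.sin(t)[:,None],np.cos(t)]
    else: v=np.c_[d,np.ones(len(d))]
    return v@E[:3,:3].T,E[:3,3]
def cast(p,uv,z,fish=False):
    v,o=rays(p,uv,fish); return (o+v*((z-o[2])/v[:,2])[:,None])[:,:2]
def mask(img,lo=105,smax=60):
    h=cv2.cvtColor(img,cv2.COLOR_RGB2HSV); return ((h[...,2]>lo)&(h[...,1]<smax)).astype(np.uint8)
def blob(m,seed):
    n,l,st,c=cv2.connectedComponentsWithStats(m)
    v=l[seed[1],seed[0]]
    if v==0:
        ys,xs=np.nonzero(m); i=np.argmin((xs-seed[0])**2+(ys-seed[1])**2); v=l[ys[i],xs[i]]
    return (l==v).astype(np.uint8),st[v]
def fit(p,seed,R,z,fish=False,lo=105,smax=60):
    b,st=blob(mask(p["pixels"],lo,smax),seed)
    c=max(cv2.findContours(b,0,cv2.CHAIN_APPROX_NONE)[0],key=len)[:,0,:].astype(float)
    P=cast(p,c,z,fish); cam=p["extrinsics"][:2,3]; x=P.mean(0)
    for _ in range(15):
        a=(x-cam)/np.linalg.norm(x-cam); k=(P-x)@a>0.2*R
        r=least_squares(lambda q:np.linalg.norm(P[k]-q[:2],axis=1)-q[2],[*x,R],loss="soft_l1",f_scale=.001); x=r.x[:2]
    return np.round(r.x*1000,1),round(float(np.std(np.linalg.norm(P[k]-x,axis=1))*1000),2),st.tolist()
E
python3 - <<'E'
from h import *
S={n:snapshot(n) for n in("scene","side","wrist")}
for nm,R,z,seeds in [("mid",.031,.07,{"scene":(347,265),"side":(269,270),"wrist":(395,110)}),("cup",.047,.038,{"scene":(325,208),"side":(343,270),"wrist":(278,168)}),("slim",.018,.108,{"scene":(408,200),"side":(302,320)})]:
    for n,s in seeds.items():
        lo={"scene":75,"side":75,"wrist":140}[n]
        print(nm,n,S[n]["pixels"][s[1],s[0]],fit(S[n],s,R,z,n=="wrist",lo))
for n,u,v in [("scene",303,245),("scene",420,240),("scene",362,299)]:
    print("teal top",np.round(cast(S[n],[(u,v)],.07)*1000))
E
```

```text
mid scene [113 112 113] (array([619.1,  97.1,  31.2]), 0.56, [343, 232, 36, 48, 1399])
mid side [105 108 111] (array([619.1,  98. ,  30.5]), 0.69, [252, 237, 34, 48, 1360])
mid wrist [176 175 176] (array([619.1,  98.3,  30.7]), 0.26, [386, 68, 84, 74, 3325])
cup scene [112 112 113] (array([485.2,  36.4,  46.3]), 0.62, [303, 186, 46, 46, 1727])
cup side [106 107 110] (array([483.8,  38. ,  45.4]), 0.73, [320, 247, 48, 47, 1845])
cup wrist [196 194 195] (array([484.5,  37.9,  46.2]), 0.31, [227, 118, 102, 101, 8049])
slim scene [114 114 115] (array([483.6, 206.4,  18. ]), 0.63, [397, 170, 26, 49, 856])
slim side [107 107 111] (array([483.3, 209. ,  18.8]), 0.52, [290, 286, 22, 57, 1119])
teal top [[616. -10.]]
teal top [[611. 209.]]
teal top [[735.  90.]]
```

Emit:
{"api": "drive_tool", "payload": {
  "rows": [
    [[-0.8,0.3,0.8],[0,0,0],1],
    [[-1.6,0.8,1.6],[0,0,0],1],
    [[-2.4,1.6,2.4],[0,0,0],1],
    [[-3.0,2.4,2.9],[0,0,0],1],
    [[-3.27,3.0,3.13],[0,0,0],1],
    [[-3.27,3.27,3.13],[0,0,0],1],
    [[-3.27,3.27,3.13],[0,0,0],1],
    [[-3.27,3.27,3.13],[0,0,0],1],
    [[-3.27,3.27,3.13],[0,0,0],1]
  ]
}}

```text
time_s: 1.05
position: [0.6189, 0.0974, 0.1517]
ee_rot: [-1.569, 0.0, -1.572]
wrist_force: [-0.5, -0.1, -1.0]
width: 0.997
```

Run:
```python
from h import *
p=snapshot("wrist"); cv2.imwrite("pics/w1.png",p["pixels"][:,:,::-1]); s=read_state()
print(np.round(s["position"],4),np.round(s["ee_rot"],4),s["wrist_force"])
```

```text
[0.6191 0.0974 0.1519] [-1.5687e+00  3.0000e-04 -1.5717e+00] [ 0.23105648 -0.14509721 -0.26853954]
```

View pics/w1.png

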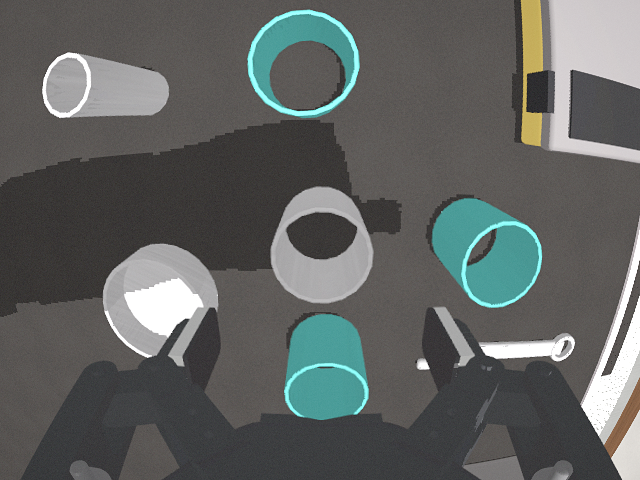

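The steel sleeve sits at (322,245), centred between the fingers at columns 215 and 430. The teal ones are clear of both fingers, so I'll descend.

Emit:
{"api": "drive_tool", "payload": {
  "rows": [
    [[0,0.5,0],[0,0,0],1],
    [[0,1.0,0],[0,0,0],1],
    [[0,1.5,0],[0,0,0],1],
    [[0,2.0,0],[0,0,0],1],
    [[0,2.4,0],[0,0,0],1],
    [[0,2.8,0],[0,0,0],1],
    [[0,3.1,0],[0,0,0],1],
    [[0,3.2,0],[0,0,0],1],
    [[0,3.2,0],[0,0,0],1],
    [[0,3.2,0],[0,0,0],1]
  ]
}}

```text
time_s: 1.93
position: [0.6192, 0.0979, 0.055]
ee_rot: [-1.57, 0.0, -1.571]
wrist_force: [-0.4, 0.2, -0.2]
width: 0.996
```

Emit:
{"api": "drive_tool", "payload": {
  "rows": [
    [[0,0,0],[0,0,0],0.5],
    [[0,0,0],[0,0,0],0.2],
    [[0,0,0],[0,0,0],-0.2],
    [[0,0,0],[0,0,0],-0.6],
    [[0,0,0],[0,0,0],-1],
    [[0,0,0],[0,0,0],-1],
    [[0,0,0],[0,0,0],-1],
    [[0,0,0],[0,0,0],-1],
    [[0,0,0],[0,0,0],-1],
    [[0,0,0],[0,0,0],-1]
  ]
}}

```text
time_s: 2.77
position: [0.6195, 0.0982, 0.0556]
ee_rot: [-1.569, 0.0, -1.571]
wrist_force: [-1.4, -0.2, 6.5]
width: 0.71
```

Run:
```python
from h import *
p=snapshot("wrist"); cv2.imwrite("pics/w2.png",p["pixels"][:,:,::-1]); s=read_state()
print(np.round(s["position"],4),np.round(s["ee_rot"],4),s["wrist_force"],s["width"]*85)
```

```text
[0.6195 0.0982 0.0556] [-1.5690e+00  2.0000e-04 -1.5706e+00] [-0.17138944 -0.45805647  7.41094577] 59.7204726801527
```

View pics/w2.png

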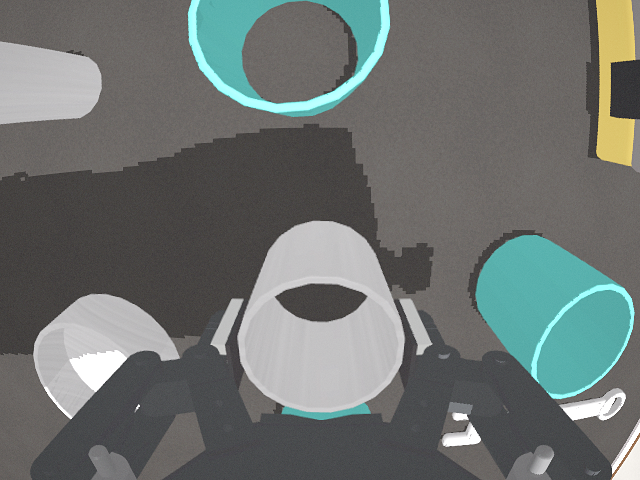

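Emit:
{"api": "drive_tool", "payload": {
  "rows": [
    [[0,-0.3,0],[0,0,0],-1],
    [[0,-0.7,0],[0,0,0],-1],
    [[0,-1.2,0],[0,0,0],-1],
    [[0,-1.7,0],[0,0,0],-1],
    [[0,-2.1,0],[0,0,0],-1],
    [[0,-2.1,0],[0,0,0],-1],
    [[0,-2.1,0],[0,0,0],-1]
  ]
}}

```text
time_s: 3.4
position: [0.6192, 0.0982, 0.1179]
ee_rot: [-1.57, 0.0, -1.571]
wrist_force: [-0.2, -0.8, -2.7]
width: 0.706
```

Emit:
{"api": "drive_tool", "payload": {
  "rows": [
    [[0.2,0,-0.4],[0,0,0],-1],
    [[0.5,0,-1.1],[0,0,0],-1],
    [[0.9,0,-1.9],[0,0,0],-1],
    [[1.3,0,-2.7],[0,0,0],-1],
    [[1.6,0,-3.5],[0,0,0],-1],
    [[1.9,0,-4.2],[0,0,0],-1],
    [[2.02,0,-4.5],[0,0,0],-1],
    [[2.02,0,-4.5],[0,0,0],-1],
    [[2.02,0,-4.5],[0,0,0],-1],
    [[2.02,0,-4.5],[0,0,0],-1],
    [[2.02,0,-4.5],[0,0,0],-1]
  ]
}}

```text
time_s: 4.32
position: [0.485, 0.0379, 0.117]
ee_rot: [-1.57, 0.0, -1.57]
wrist_force: [-1.1, -0.1, -2.5]
width: 0.705
```

Run:
```python
from h import *
I=[]
for n in("scene","side"):
    p=snapshot(n); I.append(p["pixels"][130:330,230:430] if n=="scene" else p["pixels"][150:350,240:440])
    
cv2.imwrite("pics/s3.png",np.hstack([cv2.resize(i,(400,400),interpolation=2) for i in I])[:,:,::-1]); s=read_state()
p=snapshot("wrist");cv2.imwrite("pics/w3.png",p["pixels"][:,:,::-1])
print(np.round(s["position"],4),np.round(s["ee_rot"],4),s["wrist_force"],s["width"]*85)
```

```text
[0.4846 0.0378 0.1169] [-1.5709e+00  1.0000e-04 -1.5704e+00] [ 1.15380165 -1.01260178 -3.30380443] 59.84868319778024
```

View pics/s3.png

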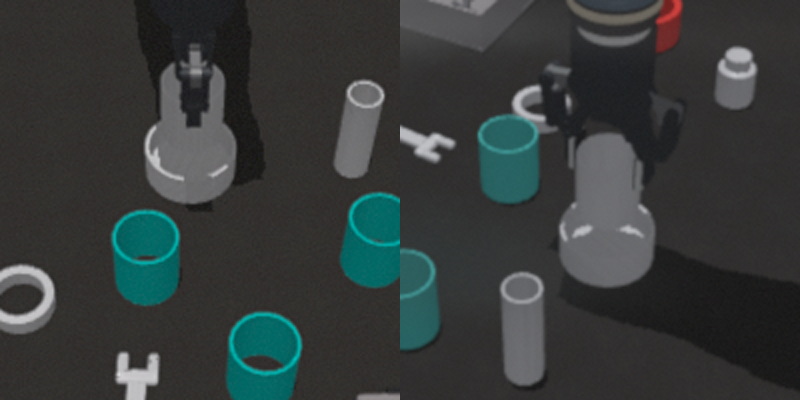

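View pics/w3.png

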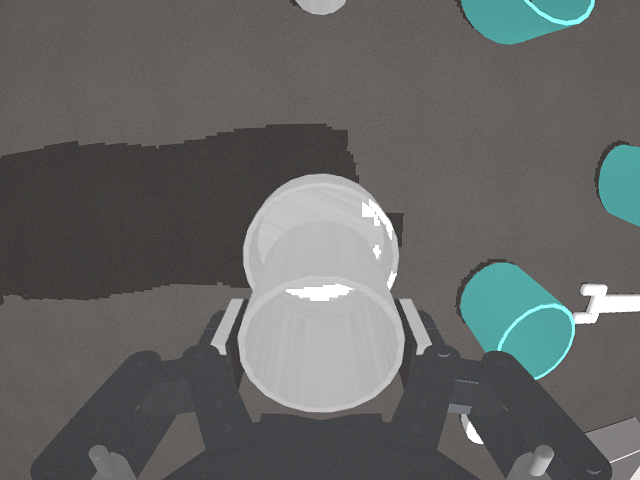

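In the wrist view the sleeve (321,345) hangs centred over the cup (columns 244–398). I'll lower it to just above the cup floor.

Emit:
{"api": "drive_tool", "payload": {
  "rows": [
    [[0,0.2,0],[0,0,0],-1],
    [[0,0.5,0],[0,0,0],-1],
    [[0,0.8,0],[0,0,0],-1],
    [[0,1.1,0],[0,0,0],-1],
    [[0,1.4,0],[0,0,0],-1],
    [[0,1.6,0],[0,0,0],-1],
    [[0,1.7,0],[0,0,0],-1],
    [[0,1.78,0],[0,0,0],-1],
    [[0,1.78,0],[0,0,0],-1],
    [[0,1.78,0],[0,0,0],-1]
  ]
}}

```text
time_s: 5.3
position: [0.484, 0.0375, 0.0639]
ee_rot: [-1.571, -0.0, -1.571]
wrist_force: [0.1, 0.1, -2.9]
width: 0.703
```

Emit:
{"api": "drive_tool", "payload": {
  "rows": [
    [[0,0.03,0],[0,0,0],-1],
    [[0,0.06,0],[0,0,0],-1],
    [[0,0.08,0],[0,0,0],-1],
    [[0,0.08,0],[0,0,0],-1],
    [[0,0.08,0],[0,0,0],-1]
  ]
}}

```text
time_s: 5.72
position: [0.484, 0.0375, 0.0616]
ee_rot: [-1.57, -0.0, -1.571]
wrist_force: [0.7, -0.5, -0.6]
width: 0.707
```

Emit:
{"api": "drive_tool", "payload": {
  "rows": [
    [[0,0.02,0],[0,0,0],-1],
    [[0,0.02,0],[0,0,0],-1],
    [[0,0.02,0],[0,0,0],0.3],
    [[0,0.02,0],[0,0,0],0.6],
    [[0,0.02,0],[0,0,0],0.9],
    [[0,0.02,0],[0,0,0],1],
    [[0,0.02,0],[0,0,0],1],
    [[0,0.02,0],[0,0,0],1],
    [[0,0.02,0],[0,0,0],1],
    [[0,0.02,0],[0,0,0],1]
  ]
}}

```text
time_s: 6.55
position: [0.4839, 0.0375, 0.0607]
ee_rot: [-1.571, -0.0, -1.571]
wrist_force: [0.7, 0.2, -0.4]
width: 0.999
```

Emit:
{"api": "drive_tool", "payload": {
  "rows": [
    [[0,-0.4,0],[0,0,0],1],
    [[0,-1,0],[0,0,0],1],
    [[0,-1.7,0],[0,0,0],1],
    [[0,-2.5,0],[0,0,0],1],
    [[0,-3.3,0],[0,0,0],1],
    [[0,-4.0,0],[0,0,0],1],
    [[0,-4.3,0],[0,0,0],1],
    [[0,-4.3,0],[0,0,0],1],
    [[0,-4.3,0],[0,0,0],1]
  ]
}}

```text
time_s: 7.3
position: [0.4838, 0.0375, 0.1893]
ee_rot: [-1.571, 0.0, -1.571]
wrist_force: [0.5, -0.6, -1.4]
width: 1.0
```

Emit:
{"api": "drive_tool", "payload": {
  "rows": [
    [[-0.6,0,0],[0,0,0],1],
    [[-1.4,0,0],[0,0,0],1],
    [[-2.4,0,0],[0,0,0],1],
    [[-3.4,0,0],[0,0,0],1],
    [[-4.4,0,0],[0,0,0],1],
    [[-5.2,0,0],[0,0,0],1],
    [[-5.67,0,0],[0,0,0],1],
    [[-5.67,0,0],[0,0,0],1],
    [[-5.67,0,0],[0,0,0],1],
    [[-5.67,0,0],[0,0,0],1]
  ]
}}

```text
time_s: 8.13
position: [0.4835, 0.2066, 0.189]
ee_rot: [-1.572, -0.001, -1.571]
wrist_force: [-0.1, -0.4, 0.5]
width: 0.999
```

Run:
```python
from h import *
S={n:snapshot(n) for n in("scene","side","wrist")}
cv2.imwrite("pics/s4.png",np.hstack([cv2.resize(S["scene"]["pixels"][130:330,230:430],(400,400),interpolation=2),cv2.resize(S["side"]["pixels"][190:350,240:400],(400,400),interpolation=2)])[:,:,::-1]); s=read_state()
cv2.imwrite("pics/w4.png",S["wrist"]["pixels"][:,:,::-1])
print(np.round(s["position"],4),np.round(s["ee_rot"],4),s["wrist_force"],s["width"]*85)
```

```text
[0.4839 0.2065 0.1897] [-1.5710e+00 -2.0000e-04 -1.5723e+00] [ 0.06750509 -0.70060479 -0.61550574] 84.86447844240156
```

View pics/s4.png

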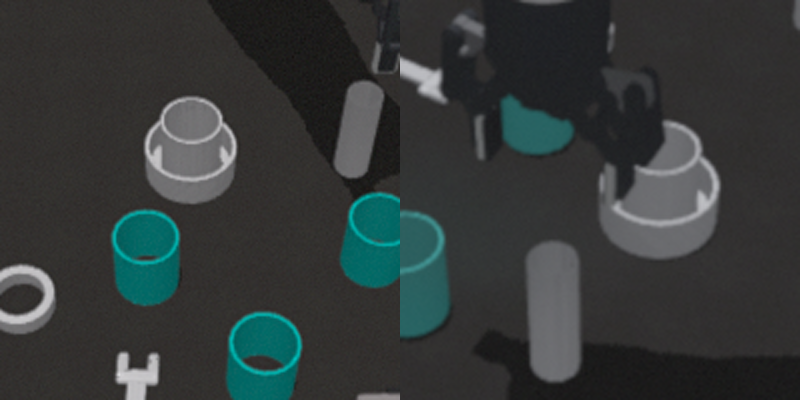

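View pics/w4.png

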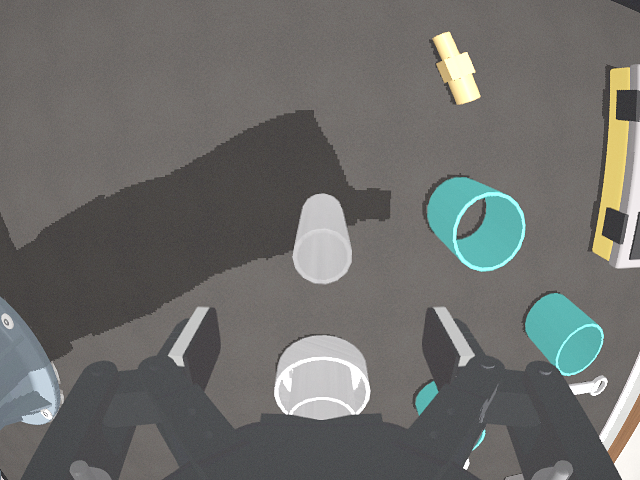

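The mid sleeve stands upright inside the cup, with its rim at scene crop (192,120). The slim sleeve is between the fingers at wrist (322,255). Next I'll measure the slim again and find the nested mid's exact centre.

Run:
```python
from h import *
S={n:snapshot(n) for n in("scene","side","wrist")}
for n,s,lo in[("scene",(408,200),75),("side",(302,320),75),("wrist",(322,220),125)]:
    print(n,fit(S[n],s,.018,.108,n=="wrist",lo))
p=S["scene"]; b,st=blob(mask(p["pixels"],75),(325,218)); print(st)
c=max(cv2.findContours(b,0,cv2.CHAIN_APPROX_NONE)[0],key=len)[:,0,:]
c=c[c[:,1]<191]; P=cast(p,c,.076)
r=least_squares(lambda q:np.linalg.norm(P-q[:2],axis=1)-.031,P.mean(0),loss="soft_l1",f_scale=.001)
print("mid nested",r.x, np.abs(r.fun).max(),len(c))
print("cup",cast(p,[(326,189)],.076))
```

```text
scene (array([486. , 205.9,  17.6]), 0.6, [397, 171, 25, 48, 814])
side (array([482.8, 209.2,  17.6]), 0.69, [290, 286, 22, 57, 1094])
wrist (array([484.1, 207.8,  17.6]), 0.23, [291, 194, 61, 91, 4224])
[ 302  178   47   54 1987]
mid nested [0.48309141 0.03619504] 0.0012358411631510982 41
cup [[0.48252328 0.03799913]]
```

Emit:
{"api": "drive_tool", "payload": {
  "rows": [
    [[-0.03,0.4,0],[0,0,0],1],
    [[-0.03,0.9,0],[0,0,0],1],
    [[-0.03,1.4,0],[0,0,0],1],
    [[-0.03,1.9,0],[0,0,0],1],
    [[-0.03,2.4,0],[0,0,0],1],
    [[-0.03,2.8,0],[0,0,0],1],
    [[-0.03,3.05,0],[0,0,0],1],
    [[-0.03,3.15,0],[0,0,0],1],
    [[-0.03,3.15,0],[0,0,0],1],
    [[-0.03,3.15,0],[0,0,0],1]
  ]
}}

```text
time_s: 9.27
position: [0.4842, 0.2085, 0.0958]
ee_rot: [-1.57, 0.0, -1.571]
wrist_force: [-0.2, 0.4, 0.8]
width: 1.0
```

Emit:
{"api": "drive_tool", "payload": {
  "rows": [
    [[0,0,0],[0,0,0],0.5],
    [[0,0,0],[0,0,0],0.2],
    [[0,0,0],[0,0,0],0],
    [[0,0,0],[0,0,0],-0.2],
    [[0,0,0],[0,0,0],-0.4],
    [[0,0,0],[0,0,0],-0.7],
    [[0,0,0],[0,0,0],-1],
    [[0,0,0],[0,0,0],-1],
    [[0,0,0],[0,0,0],-1],
    [[0,0,0],[0,0,0],-1],
    [[0,0,0],[0,0,0],-1],
    [[0,0,0],[0,0,0],-1]
  ]
}}

```text
time_s: 10.27
position: [0.4841, 0.2087, 0.0959]
ee_rot: [-1.57, 0.0, -1.571]
wrist_force: [-0.7, -0.4, 5.0]
width: 0.402
```

Run:
```python
from h import *
p=snapshot("wrist"); cv2.imwrite("pics/w5.png",p["pixels"][:,:,::-1]); s=read_state()
print(np.round(s["position"],4),np.round(s["ee_rot"],4),s["wrist_force"],s["width"]*85)
```

```text
[0.4841 0.2087 0.0959] [-1.5700e+00  4.0000e-04 -1.5707e+00] [-0.75505459 -0.33847328  5.95665995] 34.25611776676224
```

View pics/w5.png

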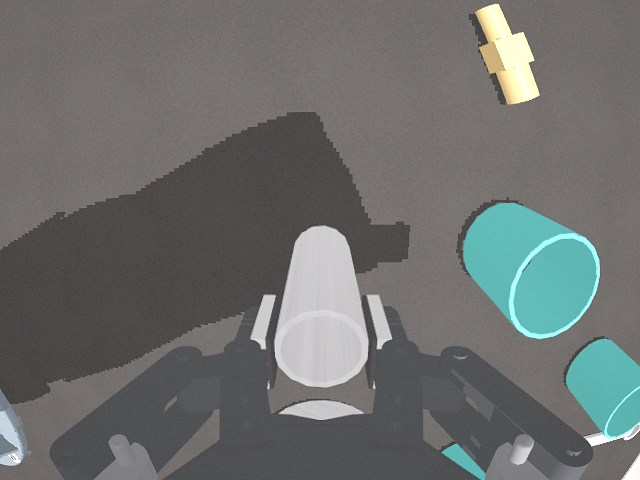

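Emit:
{"api": "drive_tool", "payload": {
  "rows": [
    [[0,-0.3,0],[0,0,0],-1],
    [[0,-0.8,0],[0,0,0],-1],
    [[0,-1.4,0],[0,0,0],-1],
    [[0,-2.0,0],[0,0,0],-1],
    [[0,-2.6,0],[0,0,0],-1],
    [[0,-3.1,0],[0,0,0],-1],
    [[0,-3.4,0],[0,0,0],-1],
    [[0,-3.4,0],[0,0,0],-1],
    [[0,-3.4,0],[0,0,0],-1]
  ]
}}

```text
time_s: 11.07
position: [0.4838, 0.2085, 0.1972]
ee_rot: [-1.571, 0.0, -1.571]
wrist_force: [-0.2, 0.9, -3.3]
width: 0.407
```

Emit:
{"api": "drive_tool", "payload": {
  "rows": [
    [[0.4,0,0],[0,0,0],-1],
    [[1.0,0,0],[0,0,0],-1],
    [[1.7,0,0],[0,0,0],-1],
    [[2.5,0,0],[0,0,0],-1],
    [[3.3,0,0],[0,0,0],-1],
    [[4.1,0,0],[0,0,0],-1],
    [[4.8,0,0],[0,0,0],-1],
    [[5.4,0,0],[0,0,0],-1],
    [[5.7,0,0],[0,0,0],-1],
    [[5.7,0,0],[0,0,0],-1],
    [[5.7,0,0],[0,0,0],-1],
    [[5.7,0,0],[0,0,0],-1]
  ]
}}

```text
time_s: 12.07
position: [0.4837, 0.038, 0.1969]
ee_rot: [-1.571, 0.0, -1.571]
wrist_force: [-0.7, 0.0, -3.4]
width: 0.403
```

Run:
```python
from h import *
S={n:snapshot(n) for n in("scene","side","wrist")}
cv2.imwrite("pics/s6.png",np.hstack([cv2.resize(S["scene"]["pixels"][100:260,250:410],(400,400),interpolation=2),cv2.resize(S["side"]["pixels"][150:310,260:420],(400,400),interpolation=2)])[:,:,::-1]); s=read_state()
cv2.imwrite("pics/w6.png",S["wrist"]["pixels"][:,:,::-1])
print(np.round(s["position"],4),np.round(s["ee_rot"],4),s["wrist_force"],s["width"]*85)
```

```text
[0.4838 0.0383 0.1971] [-1.5711e+00  1.0000e-04 -1.5696e+00] [-0.59032331  0.44274149 -2.83412589] 34.115066810374294
```

View pics/s6.png

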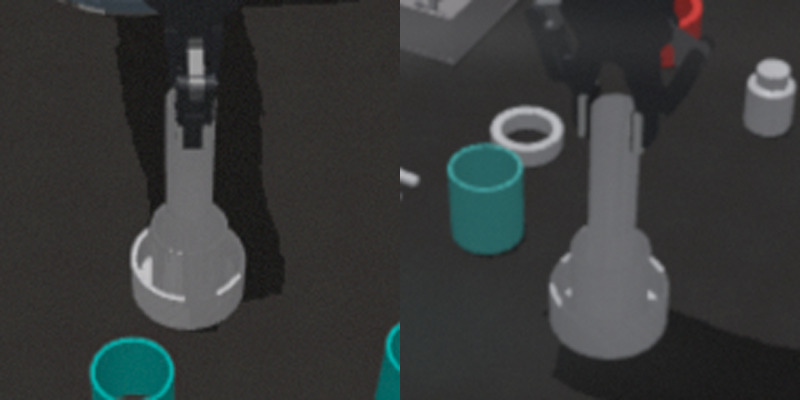

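View pics/w6.png

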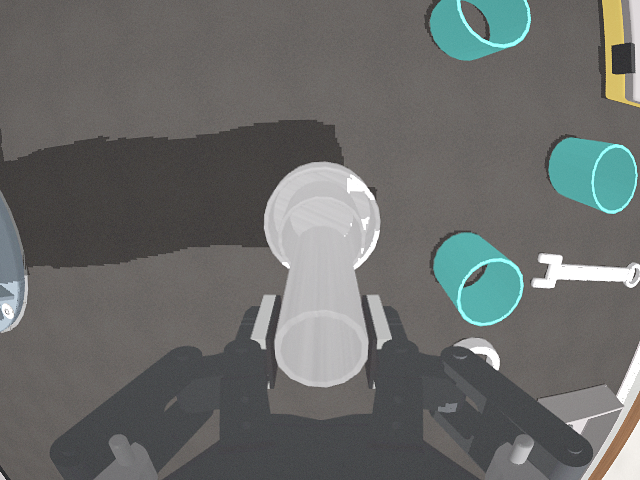

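The slim sleeve is centred over the nested sleeve and cup (wrist column 321; scene crop column 190; side crop column 612). Lowering it now.

Emit:
{"api": "drive_tool", "payload": {
  "rows": [
    [[0,0.2,0],[0,0,0],-1],
    [[0,0.5,0],[0,0,0],-1],
    [[0,0.8,0],[0,0,0],-1],
    [[0,1.1,0],[0,0,0],-1],
    [[0,1.5,0],[0,0,0],-1],
    [[0,1.9,0],[0,0,0],-1],
    [[0,2.3,0],[0,0,0],-1],
    [[0,2.7,0],[0,0,0],-1],
    [[0,2.95,0],[0,0,0],-1],
    [[0,3.08,0],[0,0,0],-1],
    [[0,3.08,0],[0,0,0],-1],
    [[0,3.08,0],[0,0,0],-1]
  ]
}}

```text
time_s: 13.22
position: [0.4839, 0.0375, 0.1049]
ee_rot: [-1.571, -0.0, -1.571]
wrist_force: [-0.1, -0.0, -2.7]
width: 0.405
```

Emit:
{"api": "drive_tool", "payload": {
  "rows": [
    [[0,0.03,0],[0,0,0],-1],
    [[0,0.06,0],[0,0,0],-1],
    [[0,0.08,0],[0,0,0],-1],
    [[0,0.08,0],[0,0,0],-1],
    [[0,0.08,0],[0,0,0],-1]
  ]
}}

```text
time_s: 13.63
position: [0.4839, 0.0375, 0.1027]
ee_rot: [-1.571, 0.0, -1.571]
wrist_force: [0.5, 0.8, -1.6]
width: 0.407
```

Emit:
{"api": "drive_tool", "payload": {
  "rows": [
    [[0,0.03,0],[0,0,0],-1],
    [[0,0.04,0],[0,0,0],-1],
    [[0,0.04,0],[0,0,0],-1],
    [[0,0.04,0],[0,0,0],-1]
  ]
}}

```text
time_s: 13.97
position: [0.4842, 0.0375, 0.1019]
ee_rot: [-1.57, 0.0, -1.571]
wrist_force: [-2.0, -0.7, 6.7]
width: 0.403
```

Contact at z = 0.1019, exactly the expected seat height. Releasing and retreating.

Emit:
{"api": "drive_tool", "payload": {
  "rows": [
    [[0,0,0],[0,0,0],-0.1],
    [[0,0,0],[0,0,0],0],
    [[0,0,0],[0,0,0],0.2],
    [[0,0,0],[0,0,0],0.5],
    [[0,0,0],[0,0,0],0.8],
    [[0,0,0],[0,0,0],0.8],
    [[0,0,0],[0,0,0],0.8],
    [[0,0,0],[0,0,0],0.8],
    [[0,0,0],[0,0,0],0.8]
  ]
}}

```text
time_s: 14.72
position: [0.4838, 0.0375, 0.1013]
ee_rot: [-1.571, -0.0, -1.571]
wrist_force: [0.3, 0.5, 0.4]
width: 0.901
```

Emit:
{"api": "drive_tool", "payload": {
  "rows": [
    [[0,-0.3,0],[0,0,0],0.8],
    [[0,-0.8,0],[0,0,0],0.8],
    [[0,-1.5,0],[0,0,0],0.8],
    [[0,-2.3,0],[0,0,0],0.8],
    [[0,-3.1,0],[0,0,0],0.8],
    [[0,-3.9,0],[0,0,0],0.8],
    [[0,-4.4,0],[0,0,0],0.8],
    [[0,-4.4,0],[0,0,0],0.8],
    [[0,-4.4,0],[0,0,0],0.8]
  ]
}}

```text
time_s: 15.47
position: [0.4843, 0.0375, 0.2343]
ee_rot: [-1.569, 0.0, -1.571]
wrist_force: [-0.5, 0.0, -0.6]
width: 0.901
```

Emit:
{"api": "drive_tool", "payload": {
  "rows": [
    [[-0.5,0,0],[0,0,0],0.8],
    [[-1.2,0,0],[0,0,0],0.8],
    [[-2.0,0,0],[0,0,0],0.8],
    [[-2.8,0,0],[0,0,0],0.8],
    [[-3.6,0,0],[0,0,0],0.8],
    [[-4.0,0,0],[0,0,0],0.8],
    [[-4.0,0,0],[0,0,0],0.8],
    [[-4.0,0,0],[0,0,0],0.8]
  ]
}}

```text
time_s: 16.13
position: [0.4833, 0.1576, 0.2325]
ee_rot: [-1.572, -0.001, -1.569]
wrist_force: [0.1, -0.5, 0.1]
width: 0.902
```

Run:
```python
from h import *
S={n:snapshot(n) for n in("scene","side","wrist")}
cv2.imwrite("pics/s7.png",np.hstack([cv2.resize(S["scene"]["pixels"][120:280,250:410],(400,400),interpolation=2),cv2.resize(S["side"]["pixels"][170:330,260:420],(400,400),interpolation=2)])[:,:,::-1]); s=read_state()
cv2.imwrite("pics/w7.png",S["wrist"]["pixels"][:,:,::-1])
print(s["time_s"],np.round(s["position"],4),s["wrist_force"],s["width"]*85)
p=S["scene"]; b,st=blob(mask(p["pixels"],75),(325,218)); print(st)
c=max(cv2.findContours(b,0,cv2.CHAIN_APPROX_NONE)[0],key=len)[:,0,:]
for z,R,lo,hi in[(.114,.018,0,st[1]+8)]:
    k=c[(c[:,1]<hi)]; P=cast(p,k,z)
    r=least_squares(lambda q:np.linalg.norm(P-q[:2],axis=1)-R,P.mean(0),loss="soft_l1",f_scale=.001)
    print("slim",r.x,np.abs(r.fun).max(),len(k))
```

```text
16.2833 [0.4837 0.1566 0.233 ] [-0.09092416 -0.10672073  0.02723991] 76.57941350906385
[ 302  170   47   62 2128]
slim [0.48429153 0.03555094] 0.0009776589732527381 25
```

View pics/s7.png

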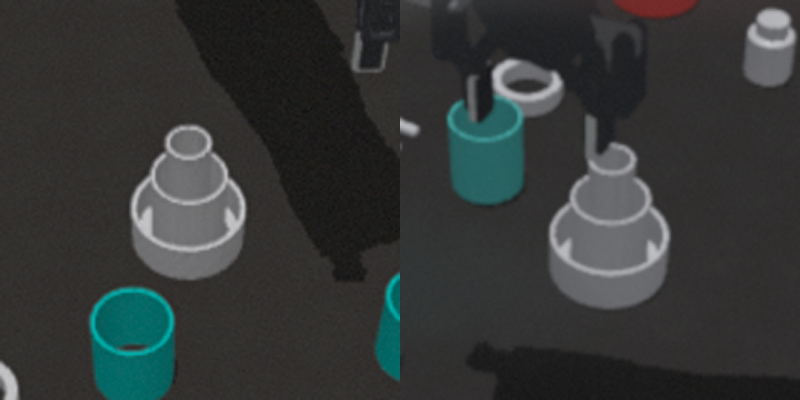

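View pics/w7.png

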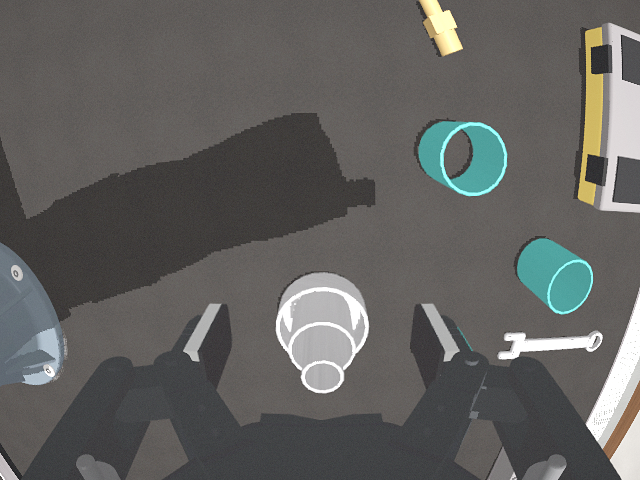

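All three are upright and concentric, with the rims at scene crop (188,140), (190,175) and (188,210). The gripper is clear of them, so I'm handing in.

```bash
python3 -c "
from cell import *
print(hand_in())"
```

```text
the job is handed in; nothing more can be done
None
```

The press set is nested and the job is handed in at about 16.3 s of the 56 s allowed. I stood the wider steel sleeve in the cup first, then the slim sleeve inside it. I left the three turquoise look-alikes, the slug and the ring alone.

- **Seating:** each sleeve met the cup floor 6 mm higher than where it was gripped on the bench, which matches the floor thickness. The tool read 55.6 then 61.6 mm for the wider sleeve, and 95.9 then 101.9 mm for the slim one.
- **Position:** the last pictures show both sleeves upright and concentric in the upright cup. The slim top fits at (484, 36) mm with residuals under 1 mm. The cup was measured at (484.5, 37.5) mm before anything was moved; I did not fit it again after nesting.
- **Forces and clearance:** wrist force never read above about 7.5 N, and the gripper was clear of everything at the end.
- **Disagreements:** the cameras disagreed by up to about 3 mm, as on the slim's starting position, which was well inside the gaps. No check failed.

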